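# Unpack the travel pile into its desk cradles

### The job

The electronics from a trip lie in a pile on the desk: earphone case, white hub, power bank and mains adapter. Take the pile apart and lay each device flat, right side up, on the cork of the wooden cradle that is made to its size, setting it down rather than dropping it; tip nothing off the pile, and leave the phone and the stapler where they are.

Things in the scene. Friction and masses are not known exactly. Their poses are not given: they have to be found in the camera images.
- ear_case_center (a point): small white earphone case with round corners (closed, the lid does not open), top of the pile; 46 mm (its x) by 60 mm (its y) by 22 mm high. The point is its centre, 11 mm above its underside; z up. Either way round is right.
- hub_center (a point): docking hub, white box with a dark top face and sockets in its sides, second from the top; 63 mm (its x) by 112 mm (its y) by 25 mm high. The point is its centre, 12.5 mm above its underside; z up. It lies along the power bank. Either way round is right.
- power_bank_center (a point): flat dark grey power bank, third from the top; 138 mm (its x) by 68 mm (its y) by 16 mm high. The point is its centre, 8 mm above its underside; z up. It lies across the adapter and is a little longer than the hub on it. Either way round is right.
- adapter_center (a point): black brick of a laptop mains adapter, bottom of the pile, its ends stick out under the power bank; 58 mm (its x) by 130 mm (its y) by 31 mm high. The point is its centre, 15.5 mm above its underside; z up. Either way round is right.
- ear_cradle_floor (a point): earphone case's, smallest dark brown wooden cradle, fixed: cork floor, two end walls that return round the corners, middle of the long sides open for fingers (48 mm). Dark ring in the cork. Pocket 68 by 54 mm at the cork; walls up to 16 mm above the desk. Point: middle of the cork, 6 mm above the desk; y along the pocket, x across, z up. Inner wall faces lean out: pocket 11 mm longer and wider at the wall tops.
- hub_cradle_floor (a point): hub's dark brown wooden cradle, fixed: cork floor, two end walls that return round the corners, middle of the long sides open for fingers (72 mm). Five dark bars in the cork. Pocket 120 by 71 mm at the cork; walls up to 20 mm above the desk. Point: middle of the cork, 6 mm above the desk; y along the pocket, x across, z up. Inner wall faces lean out: pocket 11 mm longer and wider at the wall tops.
- bank_cradle_floor (a point): power bank's, largest and lowest dark brown wooden cradle, fixed: cork floor, two end walls that return round the corners, middle of the long sides open for fingers (86 mm). Dark strip with four brass studs at one end of the cork. Pocket 146 by 76 mm at the cork; walls up to 13 mm above the desk. Point: middle of the cork, 6 mm above the desk; y along the pocket, x across, z up. Inner wall faces lean out: pocket 11 mm longer and wider at the wall tops.
- adapter_cradle_floor (a point): adapter's, highest dark brown wooden cradle, fixed: cork floor, two end walls that return round the corners, middle of the long sides open for fingers (82 mm). Each end wall has a 26 mm gap with cork. Pocket 138 by 66 mm at the cork; walls up to 24 mm above the desk. Point: middle of the cork, 6 mm above the desk; y along the pocket, x across, z up. Inner wall faces lean out: pocket 11 mm longer and wider at the wall tops.
- phone_center (a point): black phone lying face up beside or among the cradles, 149 by 73 by 8 mm, loose, to be left alone. The point is its middle, 4 mm up.
- stapler_center (a point): dark green stapler standing on its base to the right of the work, 138 mm (its x) by 38 by 48 mm high, loose, to be left alone. The point is its middle, 24 mm up.
There are look-alikes about, which are no part of the job. What is shaped like the part that bears ear_cradle_floor but turquoise is not meant.

How it is judged:
By the outcome, as a careful person would: the job done as asked, in the order asked, and still so for the second after the job is handed in, with the robot touching nothing.
It also fails if it takes over 112 s, if anything falls off the work surface, if the arm or the gripper's body presses on something with over 40 N, if the wrist force passes 120 N, or if a joint passes its speed limit or range.

### The arm

A 7-joint arm with a two-finger parallel gripper is mounted at the origin on a cart in front of the work surface, level with it; the furniture and walls round the work are solid. World frame = base frame: x ahead of the robot, y to its left, z up, the work surface at z = 0. Lengths are in m, angles in degrees, forces in N, time in s.
With the tool pointing down it reaches from about 0.4 to 0.85 m from the base axis. Payload 6.9 kg.
Tool frame: the origin (TCP) lies midway between the tips of the shut fingers; the grasp point (between the pads) lies 19 mm behind it; z points along the fingers, y is the line along which they close (so a half turn about z gives the same grasp; the last joint's range is limited). The gripper opens to 85 mm and grips with 20 to 120 N. Pads are 22 mm wide; open, the fingers measure 114 mm over their backs; the gripper's body (76 mm by 85 mm) begins 54 mm behind the grasp point. The pads swing forward as they close: fully open they stand 13 mm farther back than shut.
Start: joints at [-64.315, 29.078, -13.613, 85.955, 7.202, 65.827, -8.869], TCP at [0.21, 0.589, 0.231] pointing down, gripper open.
Joint ranges: [-176.47, 176.47], [-13.61, 117.27], [-81.72, 77.17], [0.22, 143.17], [-87.28, 267.28], [10, 112.55], [-165.47, 165.47]. Speed limits (degrees/s): [136.94, 136.94, 180, 180, 180, 180, 180].

### API

Orientations are given as a 3x3 rotation matrix whose columns are the frame's x, y, z axes.
In Python, from plant import get_state, capture, close_job gives the robot as it stands.
- The arm moves only by the tool apply_moves, never from a script. Its argument "motion" is a list of rows, each a list of 2 entries, a list of its own where there are three numbers: the shift along the tool's x, y, z in m, then the turn, a rotation vector about the tool's x, y, z in degrees. In form: [[[x, y, z], [wx, wy, wz]], ...]. A call has 1 to 12 rows; each row shifts and turns the commanded pose from where the row before left it, along the tool's axes as they then stand; what a row does not reach is not made up. A row lasts 1/8 s, in which the tool goes at most 62.5 mm and 10.7 degrees, less where a joint would pass 70% of its speed; a pose out of reach is approached as far as the arm can. A call with a gripper value outside its range is refused whole. "hand" is the gripper command: -1 is fully open, 1 is shut, values between are in proportion, set as the call begins (left out, the last holds). The fingers move at their own pace and stop on an object; the grip force is fixed at half the most. Time passes only in rows, so rows that do not move let the fingers close. It gives the time, the measured TCP pose, the force, the opening and the grip force at its end, in the units of the state.
- get_state(): the state, without advancing time (a new reading comes with each control period).
- capture(name): name is "scene" or "top"; returns a dict with "frame" (420x560x3 uint8, red, green, blue), "fx", "fy", "cx", "cy" (pixels), "k1" (the pictures are not rectified: a ray, as slopes to the right and down, at radius r is drawn at 1 + k1 r^2 times it, then the intrinsics apply), "view" (4x4, takes a point from world to camera coordinates). Camera axes: x right, y up, looking along -z (the intrinsics and any distortion apply to the point x, -y, -z); pixel columns grow to the right and rows downward; lengths in m; the calibration is good to about 2 mm. A picture is of the moment at which its call begins. There is no depth.
- close_job(): hands the job in; it is judged then, once.
The state is a dict: "t": time; "q": joint angles; "joint_velocities": joint speeds; "effort": joint torques, N m; "tcp_pos": TCP position; "ee_rot": TCP orientation; "wrist_force": force on the tool from outside, world axes, zero at the start; "wrist_torque": the same for the moment, N m; "gripper_width": opening from 0.0 (shut) to 1.0 (fully open); "gripper_force": force on a finger pad.
Only numpy, scipy, OpenCV 4.12 (cv2) and the standard library are available. Lean on these libraries where they do the work, as an engineer would, in place of code of your own. Each camera call takes 0.05 s, during which the arm holds its last target. There are 200 camera calls.

## Working session

There is one attempt and no reset: what is moved stays moved. The work goes in short steps, Python scripts to look and compute and a tool call to move; the robot and the scene stay as the last step left them, time stands still between calls to the robot, and variables do not carry over. Pictures are saved under pics/ and viewed, at most 14 in all, crops included, and the job is handed in when it is done.

Besides the shell and the picture viewer there is one more tool, called after "Call:" in YAML: its name, and indented under it one key for each argument. apply_moves: Moves the arm, as the interface text tells. Its arguments: {"type":"object","properties":{"motion":{"type":"array"},"hand":{"type":"number"}},"required":["motion"]}

```bash
mkdir -p pics; ls
python3 - <<'E'
from plant import *
import cv2,numpy as np,pickle
s=get_state();print(s['t'],s['tcp_pos'],s['ee_rot'],s['gripper_width'])
for n in("scene","top"):
    c=capture(n);pickle.dump(c,open(f'{n}0.pkl','wb'))
    cv2.imwrite(f'pics/{n}0.png',cv2.resize(c['frame'][:,:,::-1],(800,600),interpolation=cv2.INTER_CUBIC))
    print(n,c['fx'],c['fy'],c['cx'],c['cy'],c['k1'],np.round(c['view'],3).tolist())
E
```

```text
pics
0.0 [0.20999923 0.5881249  0.23042815] [[-9.41818273e-01  3.36122063e-01 -5.47720010e-04]
 [ 3.36122505e-01  9.41816762e-01 -1.68742577e-03]
 [-5.13291440e-05 -1.77334944e-03 -9.99998426e-01]] 0.9986275883688434
scene 500.9442911793823 500.9442911793823 286.1967439631748 210.9882703337391 0.008444252581671993 [[0.509, -0.86, 0.025, -0.332], [0.418, 0.273, 0.866, -0.275], [-0.752, -0.431, 0.499, -0.915], [0.0, 0.0, 0.0, 1.0]]
top 418.6568012369292 418.6568012369292 273.9763288966922 214.63215978025838 -0.12944383498106737 [[0.043, -0.999, -0.007, -0.091], [0.978, 0.041, 0.203, -0.51], [-0.202, -0.015, 0.979, -1.089], [0.0, 0.0, 0.0, 1.0]]
```

View pics/top0.png

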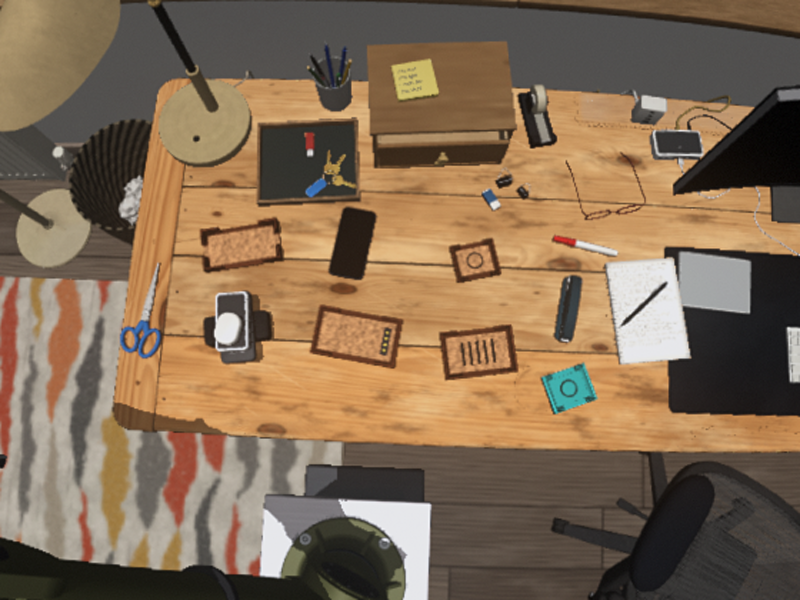

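View pics/scene0.png

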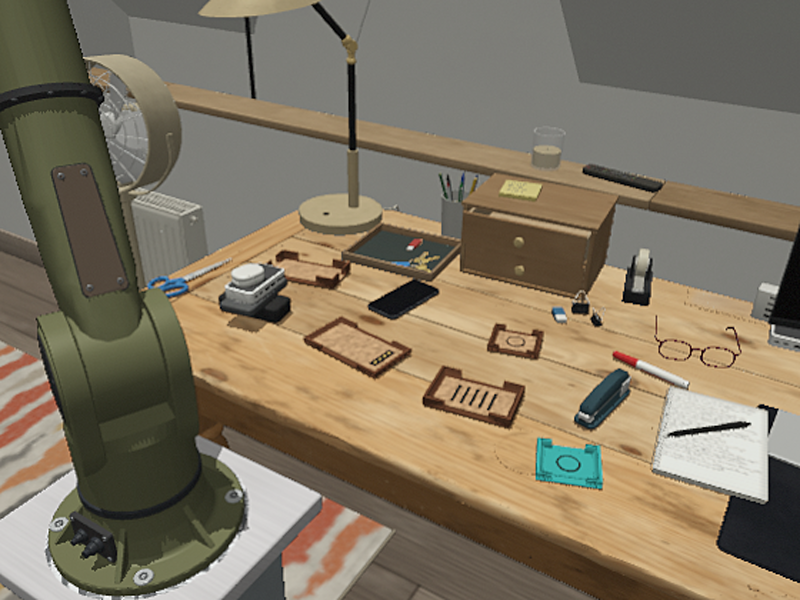

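```bash
cat > h.py <<'E'
import numpy as np,cv2,pickle
def ray(c,px):
    d=(np.atleast_2d(px).astype(float)-[c['cx'],c['cy']])/[c['fx'],c['fy']]
    u=d.copy()
    for _ in range(20): u=d/(1+c['k1']*(u**2).sum(1,keepdims=True))
    R=np.array(c['view'])[:3,:3];t=np.array(c['view'])[:3,3]
    D=np.c_[u[:,0],-u[:,1],-np.ones(len(u))]@R
    return -R.T@t,D
def onplane(c,px,z):
    o,D=ray(c,px);return (o+D*((z-o[2])/D[:,2])[:,None])[:,:2]
def proj(c,P):
    V=np.array(c['view']);p=np.atleast_2d(P)@V[:3,:3].T+V[:3,3]
    u=np.c_[p[:,0],-p[:,1]]/-p[:,2:];u=u*(1+c['k1']*(u**2).sum(1,keepdims=True))
    return u*[c['fx'],c['fy']]+[c['cx'],c['cy']]
def rect(c,pts,z):
    "centre, sizes, long-axis angle deg (mod 180) of min-area rect of pixels on plane z"
    w=onplane(c,pts,z).astype(np.float32);(ce,s,a)=cv2.minAreaRect(w)
    if s[0]<s[1]: s=s[::-1];a+=90
    return np.round(ce,4),np.round(s,4),round(a%180,1)
def crop(c,x0,y0,x1,y1,name,f):
    cv2.imwrite('pics/'+name,cv2.resize(np.ascontiguousarray(c['frame'][y0:y1,x0:x1,::-1]),None,fx=f,fy=f,interpolation=cv2.INTER_CUBIC))
E
python3 - <<'E'
from h import *
T=pickle.load(open('top0.pkl','rb'));S=pickle.load(open('scene0.pkl','rb'))
print('cam',ray(T,[0,0])[0],ray(S,[0,0])[0])
hsv=cv2.cvtColor(T['frame'],cv2.COLOR_RGB2HSV)
print([tuple(T['frame'][int(y*.7),int(x*.7)]) for x,y in((398,340),(513,350),(497,262),(280,230),(205,250))])
m=((hsv[...,2]<125)&(hsv[...,1]>90)&((hsv[...,0]<18))).astype(np.uint8)
m=cv2.morphologyEx(m,cv2.MORPH_CLOSE,np.ones((3,3)))
k,l,st,ce=cv2.connectedComponentsWithStats(m)
for i in range(1,k):
    if st[i,4]>60 and 130<ce[i][0]<400 and 140<ce[i][1]<290:
        p=np.argwhere(l==i)[:,::-1]
        print(ce[i].round(),st[i,4],rect(T,p,.009))
cv2.imwrite('m.png',m*255)
crop(T,130,190,200,265,'pile_top.png',8)
crop(S,145,175,215,230,'pile_scene.png',10)
E
```

```text
cam [ 0.2824733  -0.08647912  1.16936057] [-0.40424463 -0.60434655  0.70301551]
[(np.uint8(98), np.uint8(57), np.uint8(35)), (np.uint8(100), np.uint8(58), np.uint8(37)), (np.uint8(76), np.uint8(45), np.uint8(28)), (np.uint8(105), np.uint8(75), np.uint8(48)), (np.uint8(186), np.uint8(136), np.uint8(91))]
[247. 171.] 1243 (array([0.6345, 0.0048]), array([0.1845, 0.1524]), 40.7)
[168. 160.] 262 (array([0.6689, 0.2512]), array([0.1677, 0.0356]), 101.1)
[166. 182.] 347 (array([0.616 , 0.2574]), array([0.264 , 0.0595]), 97.4)
[331. 183.] 391 (array([ 0.6203, -0.2108]), array([0.1767, 0.0784]), 104.3)
[388. 188.] 83 (array([ 0.6186, -0.3812]), array([0.132, 0.015]), 92.7)
[240. 202.] 106 (array([0.5565, 0.0304]), array([0.0515, 0.0205]), 92.3)
[270. 239.] 1516 (array([ 0.4468, -0.0717]), array([0.5985, 0.1354]), 84.8)
```

View pics/pile_top.png

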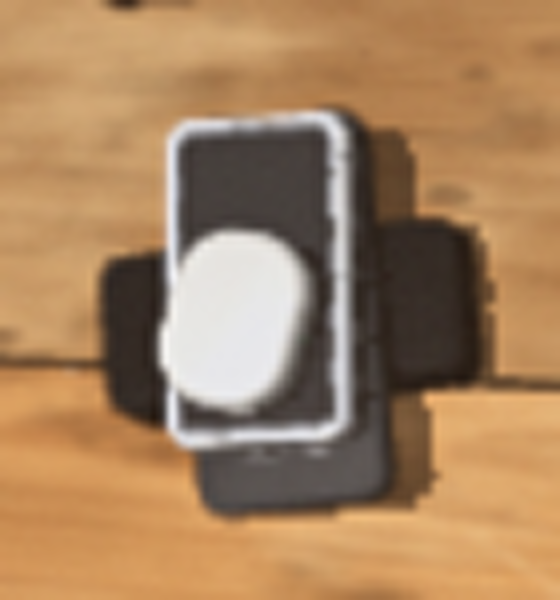

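View pics/pile_scene.png

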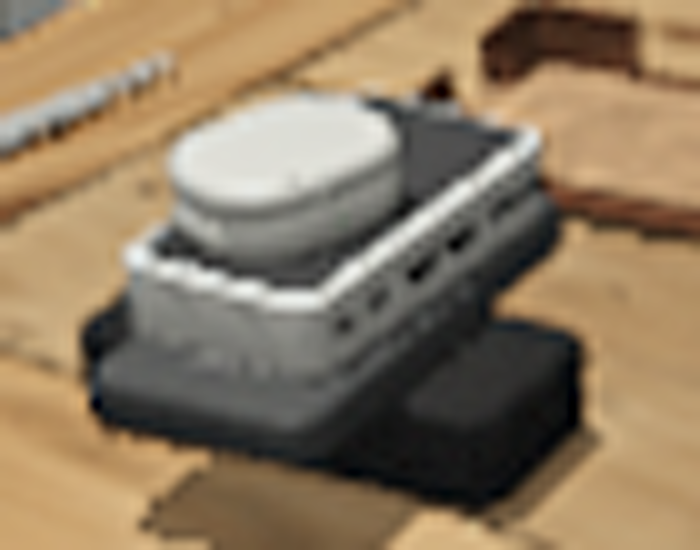

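Run:
```python
from h import *
T=pickle.load(open('top0.pkl','rb'))
k=lambda L:np.array(L)/8+[130-.5+.06,190-.5+.06]
hub=onplane(T,k([(172,120),(350,113),(350,438),(170,446)]),.072)
bank=onplane(T,k([(203,516),(390,503)]),.047)
ad=onplane(T,k([(103,258),(110,415),(477,222),(480,385)]),.031)
print('hub',hub.round(4).tolist(),hub.mean(0),np.linalg.norm(hub[0]-hub[1]),np.linalg.norm(hub[0]-hub[3]))
print('bank',bank.round(4).tolist());print('ad',ad.round(4).tolist(),ad.mean(0))
f=T['frame'].astype(int);hsv=cv2.cvtColor(T['frame'],cv2.COLOR_RGB2HSV)
m=((f.min(2)>150)&(hsv[...,1]<50)).astype(np.uint8)[210:243,148:172]
m=cv2.morphologyEx(m,cv2.MORPH_OPEN,np.ones((5,5)))
p=np.argwhere(m)[:,::-1]+[148,210];print('ear',len(p),rect(T,p,.088),p.min(0),p.max(0))
w=onplane(T,p,.088);e,v=np.linalg.eigh(np.cov(w.T));print(w.mean(0),np.sqrt(e)*4,np.degrees(np.arctan2(v[1,1],v[0,1])))
crop(T,135,145,375,280,'cr.png',3.33)
crop(T,300,160,375,275,'cr2.png',5.2)
crop(T,135,145,215,195,'cr3.png',8)
```

```text
hub [[0.5233, 0.267], [0.5282, 0.2055], [0.4174, 0.1954], [0.4118, 0.2564]] [0.47015517 0.23106211] 0.061770720203599874 0.11200178044269427
bank [[0.3914, 0.2504], [0.3989, 0.1861]]
ad [[0.4817, 0.3], [0.4264, 0.2917], [0.5002, 0.1677], [0.4429, 0.1619]] [0.46281806 0.23032017]
ear 317 (array([0.4531, 0.2348]), array([0.0565, 0.0458]), 2.4) [150 219] [167 240]
[0.4532662  0.23514625] [0.04794843 0.06184041] 171.41005862508229
```

View pics/cr.png

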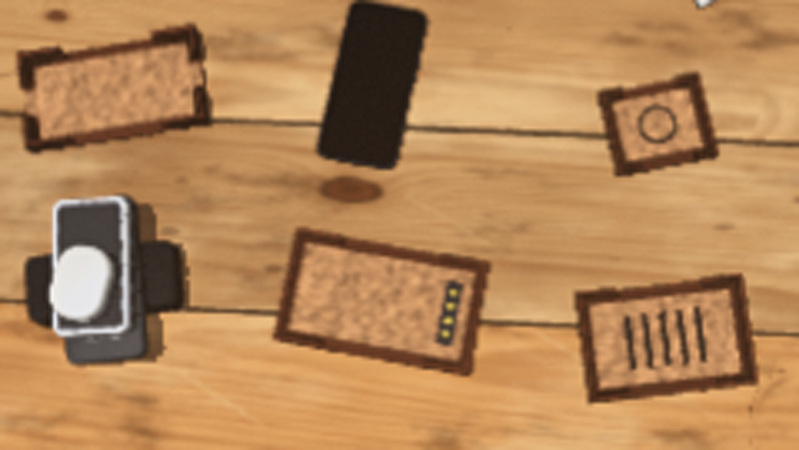

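View pics/cr2.png

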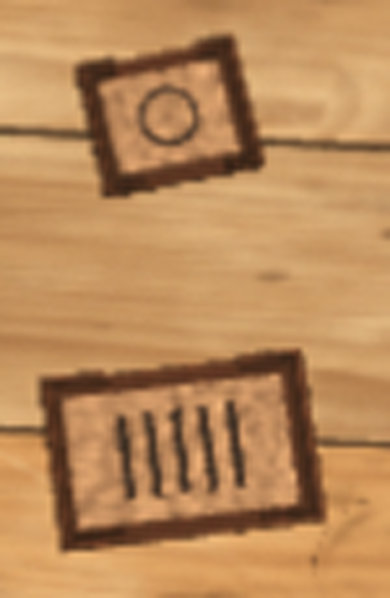

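View pics/cr3.png

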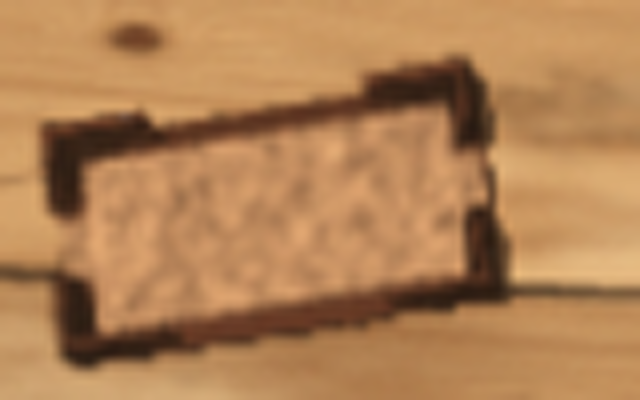

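Run:
```python
from h import *
T=pickle.load(open('top0.pkl','rb'))
def k(L,s,o): return (np.array(L)+.5)/s-.5+np.array(o)
def rep(n,px,z):
    w=onplane(T,px,z);c=w.mean(0)
    d=(w[1]+w[2]-w[0]-w[3])/2; e=(w[0]+w[1]-w[2]-w[3])/2
    print(n,c.round(4),'L',np.linalg.norm(d).round(4),'W',np.linalg.norm(e).round(4),'ang of long',np.degrees(np.arctan2(-d[1],-d[0])).round(1),'short',np.degrees(np.arctan2(e[1],e[0])).round(1))
a=5.2,(300,160)
rep('hub out',k([(40,378),(300,350),(325,522),(60,550)],*a),.010)
rep('hub cork',k([(62,397),(287,373),(306,502),(80,530)],*a),.006)
print('bars',onplane(T,k([(181,449)],*a),.006))
rep('ear out',k([(78,65),(235,38),(263,165),(103,195)],*a),.008)
print('ring',onplane(T,k([(168,115)],*a),.006))
b=8,(135,145)
rep('ad out',k([(42,123),(470,58),(507,297),(70,363)],*b),.012)
rep('ad cork',k([(84,160),(448,98),(478,280),(102,335)],*b),.006)
g=3.33,(135,145)
rep('bank out',k([(297,228),(490,262),(470,374),(275,338)],*g),.0065)
rep('bank cork',k([(307,244),(475,274),(458,361),(291,330)],*g),.006)
ph=k([(350,2),(428,15),(397,168),(318,155)],*g);print('phone',onplane(T,ph,.008).round(3).tolist())
# scene cross-check: where do predictions fall
S=pickle.load(open('scene0.pkl','rb'))
```

```text
hub out [ 0.4397 -0.241 ] L 0.1428 W 0.0936 ang of long 98.3 short 8.4
hub cork [ 0.4399 -0.2428] L 0.1232 W 0.0716 ang of long 98.8 short 9.0
bars [[ 0.44048025 -0.24108084]]
ear out [ 0.6263 -0.2321] L 0.0904 W 0.0752 ang of long 103.0 short 12.0
ring [[ 0.62701945 -0.23124864]]
ad out [0.6397 0.2455] L 0.1614 W 0.0934 ang of long 100.9 short 13.3
ad cork [0.6384 0.2446] L 0.1387 W 0.0698 ang of long 101.3 short 13.1
bank out [ 0.4622 -0.002 ] L 0.1672 W 0.0964 ang of long 82.1 short -7.5
bank cork [ 0.4606 -0.0019] L 0.1444 W 0.0751 ang of long 82.1 short -7.6
phone [[0.727, 0.042], [0.717, -0.028], [0.577, -0.008], [0.586, 0.061]]
```

```bash
cat > plan.py <<'E'
"plan.py x y z ang [x y z ang ...]: turn about tool z (deg) first, then tool-frame shift (mm) and length"
import sys,numpy as np
from plant import get_state
from scipy.spatial.transform import Rotation as Ro
s=get_state();p=np.array(s['tcp_pos']);R=np.array(s['ee_rot'])
a=np.array(sys.argv[1:],float).reshape(-1,4)
print('t',round(s['t'],2),'p',p.round(4),'yang',np.degrees(np.arctan2(R[1,1],R[0,1])).round(2),'w',round(s['gripper_width']*85,1),'q7',round(s['q'][6],1))
for x,y,z,g in a:
    c,n=np.cos(np.radians(g)),np.sin(np.radians(g))
    Rt=np.array([[-n,c,0],[c,n,0],[0,0,-1.]]).copy(); Rt[:,0]=np.cross(Rt[:,1],Rt[:,2])
    w=np.degrees(Ro.from_matrix(R.T@Rt).as_rotvec()); d=np.array([x,y,z])-p
    print('turn',w.round(1),'| shift if turned first mm',(Rt.T@d*1000).round(1),'| shift in old frame',(R.T@d*1000).round(1),'len',(np.linalg.norm(d)*1000).round(0))
    p=np.array([x,y,z]);R=Rt
E
python3 plan.py 0.453 0.235 0.16 81.4 0.453 0.235 0.075 81.4
python3 - <<'E'
from h import *
T=pickle.load(open('top0.pkl','rb'));S=pickle.load(open('scene0.pkl','rb'))
for a,b in (((31,35),(178,6)),((128,90),(238,148)),((80,25),(238,148))):
    o1,d1=ray(T,a);o2,d2=ray(S,b);d1=d1[0];d2=d2[0]
    s=np.linalg.lstsq(np.c_[d1,-d2],o2-o1,rcond=None)[0];print(o1+s[0]*d1,o2+s[1]*d2)
E
```

```text
t 0.1 p [0.21   0.5882 0.2305] yang 70.36 w 84.8 q7 -8.9
turn [ -0.1  -0.  -11. ] | shift if turned first mm [-293.1 -312.9   70.5] | shift in old frame [-347.6 -250.8   70.9] len 434.0
turn [0. 0. 0.] | shift if turned first mm [ 0.  0. 85.] | shift in old frame [ 0.  0. 85.] len 85.0
[0.77271034 0.42962461 0.48566488] [0.76335752 0.44036767 0.48706817]
[0.8972822  0.40197159 0.01422496] [0.92646029 0.3601828  0.01208425]
[ 1.30191349  0.73828567 -0.20043782] [ 1.34978804  0.6670217  -0.20771683]
```

Call:
apply_moves:
  motion:
    - [[0,0,0],[0,0,-5.5]]
    - [[0,0,0],[0,0,-5.5]]
    - [[-0.015,-0.015,0.004],[0,0,0]]
    - [[-0.03,-0.033,0.007],[0,0,0]]
    - [[-0.035,-0.037,0.0085],[0,0,0]]
    - [[-0.035,-0.037,0.0085],[0,0,0]]
    - [[-0.035,-0.037,0.0085],[0,0,0]]
    - [[-0.035,-0.037,0.0085],[0,0,0]]
    - [[-0.035,-0.037,0.0085],[0,0,0]]
    - [[-0.035,-0.037,0.0085],[0,0,0]]
    - [[-0.025,-0.028,0.006],[0,0,0]]
    - [[-0.013,-0.015,0.003],[0,0,0]]
  hand: -1

```text
t: 1.6
tcp_pos: [0.4536, 0.2325, 0.1596]
ee_rot: [[-0.988, 0.153, -0.001], [0.153, 0.988, -0.001], [0.001, -0.001, -1.0]]
wrist_force: [-0.3, 0.7, -0.2]
gripper_width: 0.996
gripper_force: 0.0
```

```bash
python3 plan.py 0.453 0.235 0.075 81.4
python3 - <<'E'
from h import *
from plant import *
s=get_state();p=s['tcp_pos'];c=capture('scene')
crop(c,110,110,230,230,'a1.png',5)
E
```

```text
t 1.6 p [0.4536 0.2325 0.1596] yang 81.18 w 84.6 q7 43.9
turn [-0.1 -0.  -0.2] | shift if turned first mm [ 1.   2.3 84.6] | shift in old frame [ 0.9  2.5 84.6] len 85.0
```

View pics/a1.png

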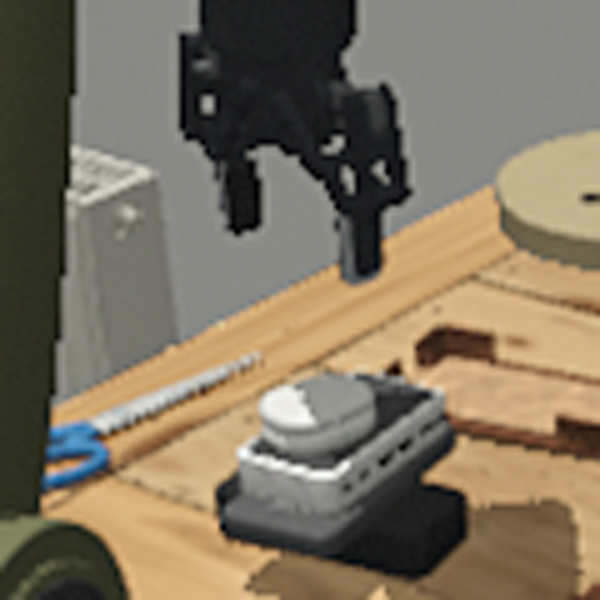

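Call:
apply_moves:
  motion:
    - [[0.001,0.002,0.02],[0,0,0]]
    - [[0,0,0.025],[0,0,0]]
    - [[0,0,0.02],[0,0,0]]
    - [[0,0,0.012],[0,0,0]]
    - [[0,0,0.006],[0,0,0]]
    - [[0,0,0.001],[0,0,0]]

```text
t: 2.4
tcp_pos: [0.452, 0.2375, 0.0763]
ee_rot: [[-0.989, 0.15, -0.0], [0.15, 0.989, 0.0], [0.0, -0.0, -1.0]]
wrist_force: [-0.4, 0.0, -0.8]
gripper_width: 1.0
gripper_force: 0.0
```

Call:
apply_moves:
  motion:
    - [[0,0,0],[0,0,0]]
    - [[0,0,0],[0,0,0]]
    - [[0,0,0],[0,0,0]]
    - [[0,0,0],[0,0,0]]
    - [[0,0,0],[0,0,0]]
    - [[0,0,0],[0,0,0]]
  hand: 1

```text
t: 3.15
tcp_pos: [0.4523, 0.2374, 0.0773]
ee_rot: [[-0.989, 0.15, 0.001], [0.15, 0.989, 0.0], [-0.001, 0.001, -1.0]]
wrist_force: [-1.5, -1.2, 8.7]
gripper_width: 0.499
gripper_force: 59.6
```

Call:
apply_moves:
  motion:
    - [[0,0,-0.004],[0,0,0]]
    - [[0,0,-0.012],[0,0,0]]
    - [[0,0,-0.02],[0,0,0]]
    - [[0,0,-0.02],[0,0,0]]
    - [[0,0,-0.01],[0,0,0]]

```text
t: 3.78
tcp_pos: [0.4525, 0.2375, 0.1438]
ee_rot: [[-0.989, 0.15, 0.002], [0.15, 0.989, 0.001], [-0.001, 0.001, -1.0]]
wrist_force: [1.1, -0.2, -1.0]
gripper_width: 0.496
gripper_force: 60.8
```

```bash
python3 plan.py 0.6265 -0.2315 0.14 13
python3 - <<'E'
from h import *
from plant import *
c=capture('scene')
crop(c,120,130,220,230,'a2.png',6)
E
```

```text
t 3.77 p [0.4525 0.2375 0.1438] yang 81.35 w 42.2 q7 43.0
turn [ 0.1  0.  68.4] | shift if turned first mm [-496.2   64.     3.8] | shift in old frame [-242.5 -437.6    3.7] len 500.0
```

View pics/a2.png

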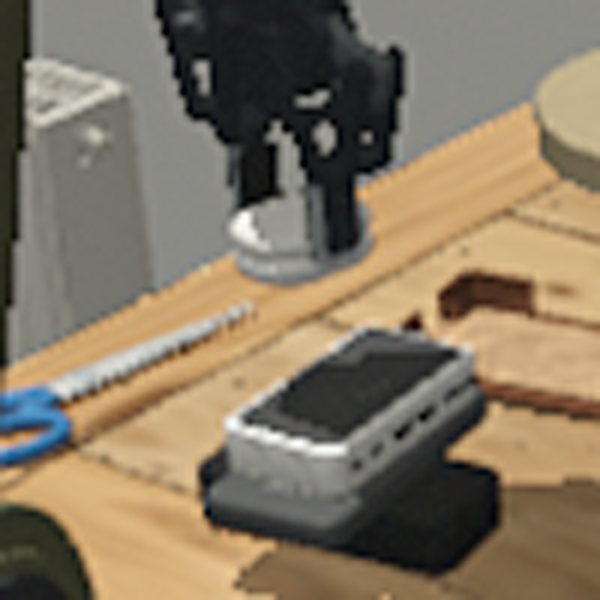

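Call:
apply_moves:
  motion:
    - [[0,0,0],[0,0,5]]
    - [[0,0,0],[0,0,9]]
    - [[0,0,0],[0,0,10]]
    - [[0,0,0],[0,0,10]]
    - [[0,0,0],[0,0,10]]
    - [[0,0,0],[0,0,10]]
    - [[0,0,0],[0,0,9.4]]
    - [[-0.015,0.002,0],[0,0,5]]
    - [[-0.03,0.004,0],[0,0,0]]
    - [[-0.04,0.005,0],[0,0,0]]
    - [[-0.04,0.005,0],[0,0,0]]
    - [[-0.04,0.005,0],[0,0,0]]

```text
t: 5.32
tcp_pos: [0.5108, 0.0805, 0.1419]
ee_rot: [[-0.225, 0.974, -0.001], [0.974, 0.225, -0.0], [-0.0, -0.001, -1.0]]
wrist_force: [0.1, -0.2, -0.3]
gripper_width: 0.495
gripper_force: 60.8
```

Call:
apply_moves:
  motion:
    - [[-0.04,0.005,0],[0,0,0]]
    - [[-0.04,0.005,0],[0,0,0]]
    - [[-0.04,0.005,0],[0,0,0]]
    - [[-0.04,0.005,0],[0,0,0]]
    - [[-0.04,0.005,0],[0,0,0]]
    - [[-0.04,0.005,0],[0,0,0]]
    - [[-0.04,0.005,0],[0,0,0]]
    - [[-0.03,0.004,0],[0,0,0]]
    - [[-0.015,0.003,0],[0,0,0]]
    - [[0,0,0],[0,0,0]]

```text
t: 6.58
tcp_pos: [0.6244, -0.2259, 0.1417]
ee_rot: [[-0.223, 0.975, -0.001], [0.975, 0.223, 0.0], [0.0, -0.001, -1.0]]
wrist_force: [-0.1, 0.8, -0.1]
gripper_width: 0.498
gripper_force: 60.8
```

```bash
python3 plan.py 0.6265 -0.2315 0.05 13 0.6265 -0.2315 0.0115 13
```

```text
t 6.58 p [ 0.6244 -0.2259  0.1417] yang 12.9 w 42.3 q7 34.9
turn [-0.  -0.  -0.1] | shift if turned first mm [-5.9  0.8 91.7] | shift in old frame [-5.9  0.9 91.7] len 92.0
turn [0. 0. 0.] | shift if turned first mm [ 0.   0.  38.5] | shift in old frame [ 0.   0.  38.5] len 39.0
```

Call:
apply_moves:
  motion:
    - [[-0.006,0.001,0.02],[0,0,0]]
    - [[0,0,0.025],[0,0,0]]
    - [[0,0,0.025],[0,0,0]]
    - [[0,0,0.015],[0,0,0]]
    - [[0,0,0.007],[0,0,0]]
    - [[0,0,0],[0,0,0]]

```text
t: 7.32
tcp_pos: [0.6268, -0.2309, 0.05]
ee_rot: [[-0.225, 0.974, -0.0], [0.974, 0.225, 0.0], [0.0, -0.0, -1.0]]
wrist_force: [0.7, -0.9, -1.3]
gripper_width: 0.497
gripper_force: 60.8
```

```bash
python3 plan.py 0.6265 -0.2315 0.0115 13
python3 - <<'E'
from h import *
from plant import *
for n,b in(('scene',(310,200,410,270)),('top',(290,140,390,210))):
    c=capture(n); crop(c,*b,n+'_e.png',5)
a=cv2.vconcat([cv2.imread('pics/scene_e.png'),cv2.imread('pics/top_e.png')]);cv2.imwrite('pics/e.png',a[:,:][:600] if a.shape[0]<=600 else cv2.resize(a,None,fx=.85,fy=.85))
E
```

```text
t 7.33 p [ 0.6268 -0.2309  0.05  ] yang 12.98 w 42.3 q7 35.9
turn [-0. -0. -0.] | shift if turned first mm [-0.5 -0.4 38.5] | shift in old frame [-0.5 -0.4 38.5] len 39.0
```

View pics/e.png

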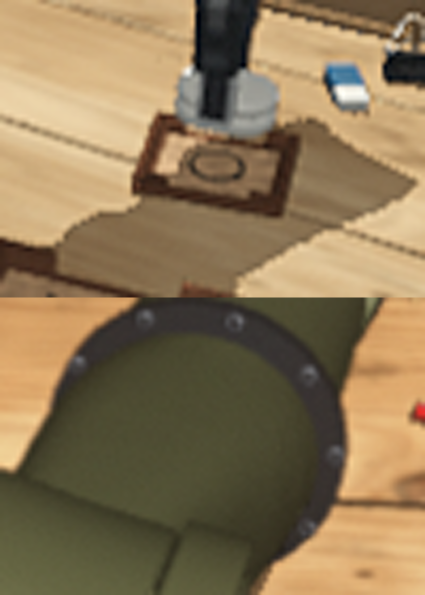

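Call:
apply_moves:
  motion:
    - [[-0.0005,0,0.015],[0,0,0]]
    - [[0,0,0.012],[0,0,0]]
    - [[0,0,0.006],[0,0,0]]
    - [[0,0,0.003],[0,0,0]]
    - [[0,0,0.0005],[0,0,0]]
    - [[0,0,0],[0,0,0]]

```text
t: 8.18
tcp_pos: [0.627, -0.2317, 0.014]
ee_rot: [[-0.224, 0.975, 0.0], [0.975, 0.224, -0.0], [-0.0, 0.0, -1.0]]
wrist_force: [-1.3, 0.9, 1.4]
gripper_width: 0.495
gripper_force: 61.0
```

Call:
apply_moves:
  motion:
    - [[0,0,0.001],[0,0,0]]
    - [[0,0,0.001],[0,0,0]]
    - [[0,0,0],[0,0,0]]

```text
t: 8.55
tcp_pos: [0.6271, -0.2318, 0.0139]
ee_rot: [[-0.224, 0.975, 0.001], [0.975, 0.224, -0.0], [-0.0, 0.001, -1.0]]
wrist_force: [-6.6, 2.7, 16.2]
gripper_width: 0.499
gripper_force: 62.2
```

Call:
apply_moves:
  motion:
    - [[0,0,-0.001],[0,0,0]]
    - [[0,0,-0.001],[0,0,0]]
    - [[0,0,0],[0,0,0]]

```text
t: 8.93
tcp_pos: [0.6273, -0.2318, 0.014]
ee_rot: [[-0.224, 0.975, 0.001], [0.975, 0.224, -0.0], [-0.0, 0.001, -1.0]]
wrist_force: [-1.5, 0.3, 3.7]
gripper_width: 0.496
gripper_force: 61.2
```

Call:
apply_moves:
  motion:
    - [[0,0,0],[0,0,0]]
    - [[0,0,0],[0,0,0]]
    - [[0,0,0],[0,0,0]]
  hand: -0.5

```text
t: 9.3
tcp_pos: [0.6269, -0.2317, 0.0136]
ee_rot: [[-0.224, 0.975, -0.0], [0.975, 0.224, 0.0], [0.0, -0.0, -1.0]]
wrist_force: [-0.8, -0.8, -0.3]
gripper_width: 0.747
gripper_force: 0.0
```

Call:
apply_moves:
  motion:
    - [[0,0,-0.01],[0,0,0]]
    - [[0,0,-0.03],[0,0,0]]
    - [[0,0,-0.04],[0,0,0]]
    - [[0,0,-0.04],[0,0,0]]
    - [[0,0,-0.03],[0,0,0]]
    - [[0,0,0],[0,0,0]]

```text
t: 10.05
tcp_pos: [0.6285, -0.2324, 0.1675]
ee_rot: [[-0.224, 0.975, 0.006], [0.975, 0.224, -0.002], [-0.003, 0.005, -1.0]]
wrist_force: [0.7, 0.6, -0.7]
gripper_width: 0.748
gripper_force: 0.0
```

```bash
python3 plan.py 0.470 0.231 0.14 95.2
python3 - <<'E'
from h import *
from plant import *
c=capture('scene'); crop(c,330,215,390,260,'e2.png',10)
E
```

```text
t 10.05 p [ 0.6285 -0.2324  0.1675] yang 12.95 w 63.6 q7 35.2
turn [  0.1   0.4 -82.2] | shift if turned first mm [115.8 475.9  27.5] | shift in old frame [487.2 -50.7  25.7] len 491.0
```

View pics/e2.png

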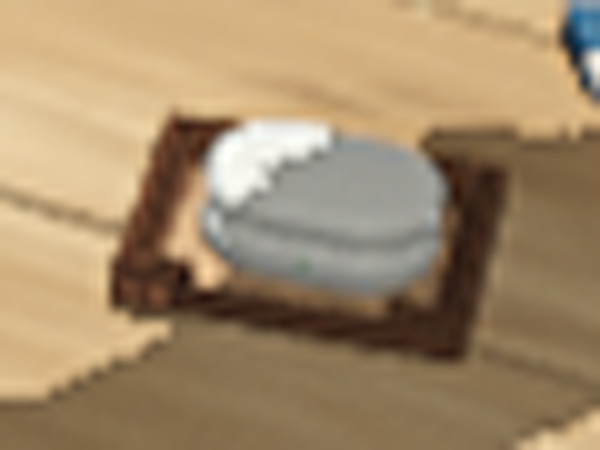

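Call:
apply_moves:
  motion:
    - [[0,0,0],[0,0.4,-6]]
    - [[0,0,0],[0,0,-10]]
    - [[0,0,0],[0,0,-10]]
    - [[0,0,0],[0,0,-10]]
    - [[0,0,0],[0,0,-10]]
    - [[0,0,0],[0,0,-10]]
    - [[0,0,0],[0,0,-10]]
    - [[0,0,0],[0,0,-10]]
    - [[0,0,0],[0,0,-6.2]]
    - [[0.005,0.02,0.0],[0,0,0]]
    - [[0.01,0.04,0.0],[0,0,0]]
    - [[0.011,0.046,0.0],[0,0,0]]
  hand: -1

```text
t: 11.6
tcp_pos: [0.5903, -0.1279, 0.1631]
ee_rot: [[-0.996, -0.089, -0.004], [-0.089, 0.996, 0.007], [0.003, 0.008, -1.0]]
wrist_force: [-0.7, 1.4, 0.0]
gripper_width: 1.001
gripper_force: 0.0
```

Call:
apply_moves:
  motion:
    - [[0.011,0.046,0.0],[0,0,0]]
    - [[0.011,0.046,0.0],[0,0,0]]
    - [[0.011,0.046,0.0],[0,0,0]]
    - [[0.011,0.046,0.0],[0,0,0]]
    - [[0.011,0.046,0.0],[0,0,0]]
    - [[0.011,0.046,0.005],[0,0,0]]
    - [[0.011,0.046,0.01],[0,0,0]]
    - [[0.01,0.03,0.01],[0,0,0]]
    - [[0.004,0.018,0.004],[0,0,0]]
    - [[0,0,0],[0,0,0]]

```text
t: 12.85
tcp_pos: [0.4662, 0.2331, 0.1371]
ee_rot: [[-0.996, -0.093, -0.004], [-0.093, 0.996, 0.006], [0.004, 0.007, -1.0]]
wrist_force: [-0.7, 0.1, -0.4]
gripper_width: 1.001
gripper_force: 0.0
```

```bash
python3 plan.py 0.470 0.231 0.046 95.2
python3 - <<'E'
from h import *
from plant import *
c=capture('top'); pickle.dump(c,open('top1.pkl','wb'));crop(c,125,150,395,250,'t1.png',2.9)
E
```

```text
t 12.85 p [0.4662 0.2331 0.1371] yang 95.34 w 85.1 q7 55.3
turn [ 0.4 -0.2  0.1] | shift if turned first mm [-3.6 -2.4 91.1] | shift in old frame [-3.9 -3.1 91.1] len 91.0
```

View pics/t1.png

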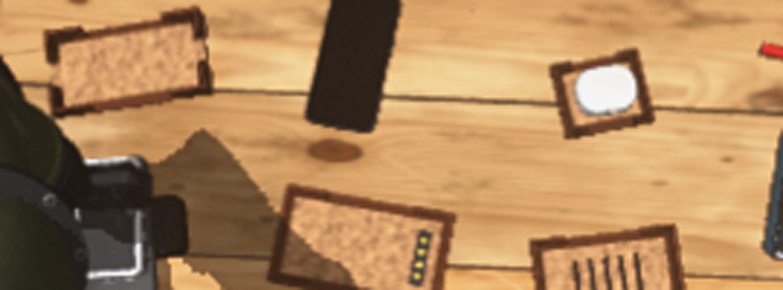

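Call:
apply_moves:
  motion:
    - [[-0.0035,-0.0025,0.018],[0.4,-0.2,0]]
    - [[0,0,0.025],[0,0,0]]
    - [[0,0,0.024],[0,0,0]]
    - [[0,0,0.014],[0,0,0]]
    - [[0,0,0.007],[0,0,0]]
    - [[0,0,0],[0,0,0]]

```text
t: 13.65
tcp_pos: [0.4716, 0.2297, 0.0502]
ee_rot: [[-0.996, -0.09, 0.002], [-0.09, 0.996, -0.0], [-0.002, -0.0, -1.0]]
wrist_force: [0.6, 0.5, -0.3]
gripper_width: 1.003
gripper_force: 0.0
```

```bash
python3 plan.py 0.470 0.231 0.046 95.2
```

```text
t 13.65 p [0.4716 0.2297 0.0502] yang 95.14 w 85.3 q7 51.7
turn [-0.   0.1 -0.1] | shift if turned first mm [1.5 1.4 4.2] | shift in old frame [1.5 1.4 4.2] len 5.0
```

Call:
apply_moves:
  motion:
    - [[0.001,0.001,0.004],[0,0,0]]
    - [[0,0,0],[0,0,0]]

```text
t: 13.9
tcp_pos: [0.4704, 0.2311, 0.0464]
ee_rot: [[-0.996, -0.09, 0.003], [-0.09, 0.996, 0.0], [-0.003, 0.0, -1.0]]
wrist_force: [-1.2, -0.3, 0.7]
gripper_width: 0.997
gripper_force: 0.0
```

Call:
apply_moves:
  motion:
    - [[0,0,0],[0,0,0]]
    - [[0,0,0],[0,0,0]]
    - [[0,0,0],[0,0,0]]
    - [[0,0,0],[0,0,0]]
  hand: 1

```text
t: 14.4
tcp_pos: [0.4706, 0.2313, 0.0469]
ee_rot: [[-0.996, -0.09, 0.003], [-0.09, 0.996, 0.001], [-0.003, 0.0, -1.0]]
wrist_force: [-1.5, 1.0, 5.2]
gripper_width: 0.714
gripper_force: 65.2
```

Call:
apply_moves:
  motion:
    - [[0,0,-0.003],[0,0,0]]
    - [[0,0,-0.01],[0,0,0]]
    - [[0,0,-0.02],[0,0,0]]
    - [[0,0,-0.03],[0,0,0]]
    - [[0,0,-0.02],[0,0,0]]
    - [[0,0,-0.005],[0,0,5]]
    - [[0,0,0],[0,0,10]]
    - [[0,0,0],[0,0,10]]
    - [[0,0,0],[0,0,10]]
    - [[0,0,0],[0,0,10]]
    - [[0,0,0],[0,0,10]]
    - [[0,0,0],[0,0,10]]

```text
t: 15.9
tcp_pos: [0.4699, 0.2309, 0.1346]
ee_rot: [[-0.497, 0.867, 0.002], [0.867, 0.497, 0.0], [-0.001, 0.002, -1.0]]
wrist_force: [0.3, 0.0, -3.1]
gripper_width: 0.711
gripper_force: 65.8
```

Call:
apply_moves:
  motion:
    - [[0,0,0],[0,0,10]]
    - [[0,0,0],[0,0,8]]
    - [[0,0,0],[0,0,3.6]]
    - [[0,0,0],[0,0,0]]

```text
t: 16.4
tcp_pos: [0.4699, 0.231, 0.1345]
ee_rot: [[-0.15, 0.989, 0.002], [0.989, 0.15, 0.0], [-0.0, 0.002, -1.0]]
wrist_force: [1.1, -0.6, -3.1]
gripper_width: 0.713
gripper_force: 65.8
```

```bash
python3 plan.py 0.440 -0.2415 0.12 8.6
```

```text
t 16.4 p [0.4699 0.231  0.1345] yang 8.61 w 60.6 q7 -16.0
turn [0.1 0.  0. ] | shift if turned first mm [-462.7 -100.2   14.5] | shift in old frame [-462.7 -100.3   14.3] len 474.0
```

Call:
apply_moves:
  motion:
    - [[-0.02,-0.004,0],[0,0,0]]
    - [[-0.035,-0.008,0],[0,0,0]]
    - [[-0.043,-0.009,0],[0,0,0]]
    - [[-0.043,-0.009,0],[0,0,0]]
    - [[-0.043,-0.009,0],[0,0,0]]
    - [[-0.043,-0.009,0],[0,0,0]]
    - [[-0.043,-0.009,0],[0,0,0]]
    - [[-0.043,-0.009,0],[0,0,0]]
    - [[-0.043,-0.009,0],[0,0,0]]
    - [[-0.043,-0.009,0],[0,0,0]]
    - [[-0.035,-0.009,0.005],[0,0,0]]
    - [[-0.025,-0.007,0.01],[0,0,0]]

```text
t: 17.9
tcp_pos: [0.4382, -0.2409, 0.1194]
ee_rot: [[-0.147, 0.989, 0.003], [0.989, 0.147, -0.001], [-0.001, 0.003, -1.0]]
wrist_force: [0.1, 1.3, -3.6]
gripper_width: 0.71
gripper_force: 65.8
```

Call:
apply_moves:
  motion:
    - [[-0.004,0,0.015],[0,0,0]]
    - [[0,0,0.02],[0,0,0]]
    - [[0,0,0.02],[0,0,0]]
    - [[0,0,0.01],[0,0,0]]
    - [[0,0,0],[0,0,0]]

```text
t: 18.52
tcp_pos: [0.4398, -0.2414, 0.0536]
ee_rot: [[-0.149, 0.989, 0.001], [0.989, 0.149, 0.001], [0.001, 0.001, -1.0]]
wrist_force: [-0.1, 0.6, -2.3]
gripper_width: 0.71
gripper_force: 65.7
```

```bash
python3 plan.py 0.440 -0.2415 0.007 8.6
python3 - <<'E'
from h import *
from plant import *
c=capture('scene'); crop(c,270,180,390,310,'hubp.png',4.6)
E
```

```text
t 18.52 p [ 0.4398 -0.2414  0.0536] yang 8.59 w 60.4 q7 41.7
turn [ 0.1 -0.  -0. ] | shift if turned first mm [-0.2  0.2 46.6] | shift in old frame [-0.2  0.2 46.6] len 47.0
```

Call:
apply_moves:
  motion:
    - [[0,0,0.012],[0,0,0]]
    - [[0,0,0.015],[0,0,0]]
    - [[0,0,0.009],[0,0,0]]
    - [[0,0,0.004],[0,0,0]]
    - [[0,0,0.002],[0,0,0]]
    - [[0,0,0],[0,0,0]]

```text
t: 19.32
tcp_pos: [0.4405, -0.2419, 0.0121]
ee_rot: [[-0.149, 0.989, 0.002], [0.989, 0.149, -0.0], [-0.0, 0.002, -1.0]]
wrist_force: [-0.1, -0.7, -3.1]
gripper_width: 0.71
gripper_force: 65.8
```

Call:
apply_moves:
  motion:
    - [[0,0,0.002],[0,0,0]]
    - [[0,0,0],[0,0,0]]

```text
t: 19.58
tcp_pos: [0.4405, -0.2419, 0.0102]
ee_rot: [[-0.149, 0.989, 0.002], [0.989, 0.149, -0.0], [-0.0, 0.002, -1.0]]
wrist_force: [0.3, -0.7, -3.0]
gripper_width: 0.707
gripper_force: 65.8
```

Call:
apply_moves:
  motion:
    - [[0,0,0.0015],[0,0,0]]
    - [[0,0,0.0015],[0,0,0]]
    - [[0,0,0],[0,0,0]]

```text
t: 19.95
tcp_pos: [0.4403, -0.2418, 0.007]
ee_rot: [[-0.149, 0.989, 0.002], [0.989, 0.149, 0.0], [-0.0, 0.002, -1.0]]
wrist_force: [-0.9, 0.2, -2.5]
gripper_width: 0.711
gripper_force: 65.8
```

Call:
apply_moves:
  motion:
    - [[0,0,0.001],[0,0,0]]
    - [[0,0,0],[0,0,0]]

```text
t: 20.2
tcp_pos: [0.4404, -0.2419, 0.0065]
ee_rot: [[-0.149, 0.989, 0.002], [0.989, 0.149, 0.0], [-0.0, 0.002, -1.0]]
wrist_force: [-0.8, 1.4, 3.5]
gripper_width: 0.709
gripper_force: 66.5
```

Call:
apply_moves:
  motion:
    - [[0,0,0],[0,0,0]]
    - [[0,0,0],[0,0,0]]
    - [[0,0,0],[0,0,0]]
  hand: -0.8

```text
t: 20.58
tcp_pos: [0.4405, -0.2419, 0.0061]
ee_rot: [[-0.149, 0.989, 0.002], [0.989, 0.149, -0.0], [-0.0, 0.002, -1.0]]
wrist_force: [0.5, 0.5, -0.8]
gripper_width: 0.899
gripper_force: 0.0
```

Call:
apply_moves:
  motion:
    - [[0,0,-0.01],[0,0,0]]
    - [[0,0,-0.03],[0,0,0]]
    - [[0,0,-0.04],[0,0,0]]
    - [[0,0,-0.03],[0,0,0]]
    - [[0,0,-0.01],[0,0,0]]
    - [[0,0,0],[0,0,0]]

```text
t: 21.32
tcp_pos: [0.4404, -0.2418, 0.1265]
ee_rot: [[-0.149, 0.989, 0.003], [0.989, 0.149, -0.0], [-0.001, 0.003, -1.0]]
wrist_force: [-0.0, 0.9, -0.9]
gripper_width: 0.902
gripper_force: 0.0
```

```bash
python3 plan.py 0.4637 0.226 0.11 96.5
python3 - <<'E'
from h import *
from plant import *
S=capture('scene');T=capture('top');pickle.dump((S,T),open('p2.pkl','wb'))
a=cv2.resize(np.ascontiguousarray(S['frame'][225:310,275,None] if 0 else S['frame'][170:310,130:390,::-1]),None,fx=2.3,fy=2.3,interpolation=cv2.INTER_CUBIC)
b=cv2.resize(np.ascontiguousarray(T['frame'][190:290,130:290,::-1]),None,fx=3.73,fy=2.7,interpolation=cv2.INTER_CUBIC)
b=cv2.resize(b,(a.shape[1],270))
cv2.imwrite('pics/p2.png',cv2.vconcat([a,b]))
E
```

```text
t 21.32 p [ 0.4404 -0.2418  0.1265] yang 8.57 w 76.7 q7 40.4
turn [  0.1   0.2 -87.9] | shift if turned first mm [-76.2 462.2  16.5] | shift in old frame [459.2  92.7  16.4] len 469.0
```

View pics/p2.png

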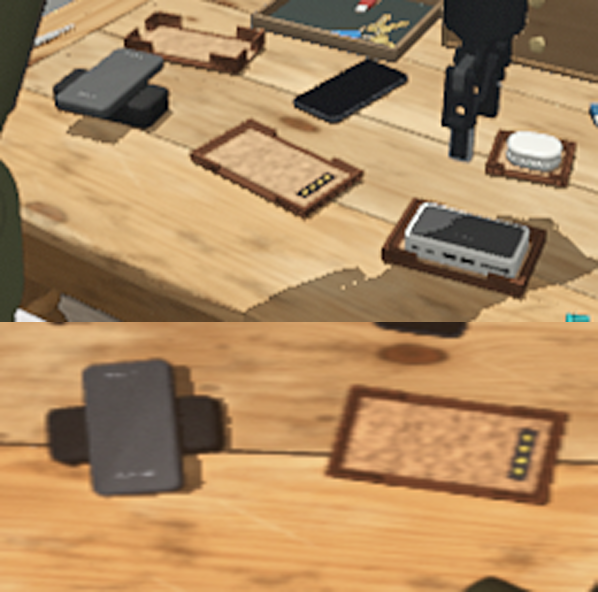

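Run:
```python
from h import *
S,T=pickle.load(open('p2.pkl','rb'))
f=T['frame'].astype(int);v=f.max(2);sat=v-f.min(2)
x0,y0,x1,y1=138,196,200,262
g=v[y0:y1,x0:x1];s=sat[y0:y1,x0:x1]
print(g[28,::3],g[28-10,::3])
m=((g>58)&(g<125)&(s<22)).astype(np.uint8)
m=cv2.morphologyEx(cv2.morphologyEx(m,cv2.MORPH_OPEN,np.ones((3,3))),cv2.MORPH_CLOSE,np.ones((5,5)))
k,l,st,_=cv2.connectedComponentsWithStats(m);i=1+st[1:,4].argmax();p=np.argwhere(l==i)[:,::-1]+[x0,y0]
print('bank',st[i],rect(T,p,.047))
d=((g<58)&(s<30)).astype(np.uint8)
d[l==i]=0
d=cv2.morphologyEx(d,cv2.MORPH_OPEN,np.ones((3,3)));k,l,st,ce=cv2.connectedComponentsWithStats(d)
q=[]
for j in range(1,k):
    if st[j,4]>60:
        pp=np.argwhere(l==j)[:,::-1]+[x0,y0];q.append(pp);print('ad part',st[j],rect(T,pp,.031))
```

```text
[222 225  52  56  55  84  86  87  87  88  93  94  95  49  58  57  56  72
 207 197 195] [213 214 212 211 215  84  88  87  85  86  88  88  86  98 105 183 171 210
 212 208 210]
bank [  11    9   37   49 1237] (array([0.463 , 0.2233]), array([0.1338, 0.1004]), 4.8)
ad part [ 6 27  8 15 99] (array([0.4593, 0.283 ]), array([0.0403, 0.0201]), 5.8)
```

Run:
```python
from h import *
S,T=pickle.load(open('p2.pkl','rb'))
f=T['frame'].astype(int);v=f.max(2);sat=v-f.min(2)
x0,y0,x1,y1=138,196,200,262
g=v[y0:y1,x0:x1];s=sat[y0:y1,x0:x1]
def big(m,k=5):
    m=cv2.morphologyEx(m.astype(np.uint8),cv2.MORPH_OPEN,np.ones((k,k)));n,l,st,_=cv2.connectedComponentsWithStats(m);i=1+st[1:,4].argmax();return l==i,st[i]
b,st=big((g>70)&(g<115)&(s<20));p=np.argwhere(b)[:,::-1]+[x0,y0];print('bank',st,rect(T,p,.047))
w=onplane(T,p,.047);e,V=np.linalg.eigh(np.cov(w.T));print(w.mean(0),np.sqrt(12*e),np.degrees(np.arctan2(V[1],V[0])))
a,st=big((g<115)&(s<25),3);a&=~b;a=cv2.morphologyEx(a.astype(np.uint8),cv2.MORPH_OPEN,np.ones((5,5)))
n,l,st,_=cv2.connectedComponentsWithStats(a)
q=[]
for j in range(1,n):
    if st[j,4]>50:
        pp=np.argwhere(l==j)[:,::-1]+[x0,y0];q.append(pp);print(st[j],rect(T,pp,.031))
print('adapter',rect(T,np.vstack(q),.031))
```

```text
bank [  15    9   25   49 1054] (array([0.4622, 0.2301]), array([0.1329, 0.0649]), 9.8)
[0.46141786 0.22946601] [0.06443524 0.1292533 ] [ -80.6455171 -170.6455171]
[ 38  22  13  20 235] (array([0.4707, 0.1855]), array([0.0546, 0.0339]), 5.2)
[  5  26  11  20 185] (array([0.4545, 0.2805]), array([0.055 , 0.0277]), 12.1)
adapter (array([0.4633, 0.2314]), array([0.1284, 0.0559]), 99.3)
```

Call:
apply_moves:
  motion:
    - [[0,0,0],[0,0.2,-7]]
    - [[0,0,0],[0,0,-10]]
    - [[0,0,0],[0,0,-10]]
    - [[0,0,0],[0,0,-10]]
    - [[0,0,0],[0,0,-10]]
    - [[0,0,0],[0,0,-10]]
    - [[0,0,0],[0,0,-10]]
    - [[0,0,0],[0,0,-10]]
    - [[0,0,0],[0,0,-9]]
    - [[0,0,0],[0,0,-4.7]]
    - [[0,0,0],[0,0,0]]
  hand: -1

```text
t: 22.8
tcp_pos: [0.4395, -0.2416, 0.1249]
ee_rot: [[-0.987, -0.16, -0.0], [-0.16, 0.987, 0.005], [-0.001, 0.005, -1.0]]
wrist_force: [0.3, -0.9, 0.2]
gripper_width: 1.001
gripper_force: 0.0
```

```bash
python3 plan.py 0.462 0.230 0.11 99.3
```

```text
t 22.8 p [ 0.4395 -0.2416  0.1249] yang 99.21 w 85.1 q7 114.0
turn [ 0.3  0.  -0.1] | shift if turned first mm [-98.4 461.8  14.9] | shift in old frame [-97.6 461.9  17.3] len 472.0
```

Call:
apply_moves:
  motion:
    - [[-0.004,0.02,0],[0.3,0,0]]
    - [[-0.008,0.035,0],[0,0,0]]
    - [[-0.009,0.043,0],[0,0,0]]
    - [[-0.009,0.043,0],[0,0,0]]
    - [[-0.009,0.043,0],[0,0,0]]
    - [[-0.009,0.043,0],[0,0,0]]
    - [[-0.009,0.043,0],[0,0,0]]
    - [[-0.009,0.043,0],[0,0,0]]
    - [[-0.009,0.043,0],[0,0,0]]
    - [[-0.009,0.043,0.002],[0,0,0]]
    - [[-0.008,0.035,0.006],[0,0,0]]
    - [[-0.006,0.025,0.006],[0,0,0]]

```text
t: 24.3
tcp_pos: [0.4626, 0.2289, 0.1106]
ee_rot: [[-0.987, -0.16, 0.001], [-0.16, 0.987, -0.001], [-0.001, -0.002, -1.0]]
wrist_force: [-0.2, 0.0, 0.5]
gripper_width: 1.0
gripper_force: 0.0
```

Call:
apply_moves:
  motion:
    - [[0,0.002,0],[0,0,0]]
    - [[0,0,0],[0,0,0]]

```text
t: 24.55
tcp_pos: [0.4624, 0.228, 0.111]
ee_rot: [[-0.987, -0.16, 0.001], [-0.16, 0.987, -0.003], [-0.001, -0.003, -1.0]]
wrist_force: [-0.7, -0.1, 0.3]
gripper_width: 0.995
gripper_force: 0.0
```

```bash
python3 plan.py 0.462 0.230 0.027 99.3
```

```text
t 24.55 p [0.4624 0.228  0.111 ] yang 99.19 w 84.5 q7 57.0
turn [-0.2  0.  -0.1] | shift if turned first mm [ 0.1  2.  84. ] | shift in old frame [ 0.2  2.3 84. ] len 84.0
```

Call:
apply_moves:
  motion:
    - [[0,0.002,0.02],[0,0,0]]
    - [[0,0,0.025],[0,0,0]]
    - [[0,0,0.02],[0,0,0]]
    - [[0,0,0.012],[0,0,0]]
    - [[0,0,0.005],[0,0,0]]
    - [[0,0,0],[0,0,0]]

```text
t: 25.3
tcp_pos: [0.4628, 0.2304, 0.0296]
ee_rot: [[-0.987, -0.16, 0.002], [-0.16, 0.987, -0.002], [-0.002, -0.002, -1.0]]
wrist_force: [0.4, -0.8, 1.1]
gripper_width: 0.999
gripper_force: 0.0
```

```bash
python3 plan.py 0.462 0.230 0.027 99.3
```

```text
t 25.3 p [0.4628 0.2304 0.0296] yang 99.23 w 84.9 q7 53.2
turn [-0.1  0.1 -0.1] | shift if turned first mm [ 0.9 -0.3  2.6] | shift in old frame [ 0.9 -0.3  2.6] len 3.0
```

Call:
apply_moves:
  motion:
    - [[0,0,0.002],[0,0,0]]
    - [[0,0,0],[0,0,0]]

```text
t: 25.55
tcp_pos: [0.4629, 0.2308, 0.0278]
ee_rot: [[-0.987, -0.161, 0.003], [-0.161, 0.987, -0.001], [-0.003, -0.002, -1.0]]
wrist_force: [-0.2, -0.0, 0.6]
gripper_width: 0.997
gripper_force: 0.0
```

Call:
apply_moves:
  motion:
    - [[0,0,0],[0,0,0]]
    - [[0,0,0],[0,0,0]]
    - [[0,0,0],[0,0,0]]
    - [[0,0,0],[0,0,0]]
  hand: 1

```text
t: 26.05
tcp_pos: [0.4628, 0.2307, 0.0282]
ee_rot: [[-0.987, -0.161, 0.003], [-0.161, 0.987, -0.002], [-0.003, -0.002, -1.0]]
wrist_force: [-1.4, -1.7, 7.2]
gripper_width: 0.782
gripper_force: 66.6
```

Call:
apply_moves:
  motion:
    - [[0,0,-0.003],[0,0,0]]
    - [[0,0,-0.008],[0,0,0]]
    - [[0,0,-0.015],[0,0,0]]
    - [[0,0,-0.025],[0,0,0]]
    - [[0,0,-0.025],[0,0,0]]
    - [[0,0,-0.01],[0,0,4]]
    - [[0,0,0],[0,0,8]]
    - [[0,0,0],[0,0,9]]
    - [[0,0,0],[0,0,9]]
    - [[0,0,0],[0,0,9]]
    - [[0,0,0],[0,0,9]]
    - [[0,0,0],[0,0,9]]

```text
t: 27.55
tcp_pos: [0.4623, 0.2311, 0.1144]
ee_rot: [[-0.669, 0.743, 0.002], [0.743, 0.669, -0.001], [-0.002, 0.001, -1.0]]
wrist_force: [0.7, -0.0, -3.3]
gripper_width: 0.774
gripper_force: 67.6
```

Call:
apply_moves:
  motion:
    - [[0,0,0],[0,0,9]]
    - [[0,0,0],[0,0,9]]
    - [[0,0,0],[0,0,9]]
    - [[0,0,0],[0,0,9]]
    - [[0,0,0],[0,0,8]]
    - [[0,0,0],[0,0,6]]
    - [[0,0,0],[0,0,0]]

```text
t: 28.42
tcp_pos: [0.4623, 0.2313, 0.1141]
ee_rot: [[0.133, 0.991, 0.002], [0.991, -0.133, -0.001], [-0.0, 0.003, -1.0]]
wrist_force: [0.7, 0.2, -2.9]
gripper_width: 0.777
gripper_force: 67.6
```

```bash
python3 plan.py 0.4615 -0.002 0.1 -7.9
```

```text
t 28.43 p [0.4623 0.2313 0.1141] yang -7.67 w 66.1 q7 -28.0
turn [0.1 0.  0.2] | shift if turned first mm [-231.2   31.3   14.1] | shift in old frame [-231.3   30.3   14.3] len 234.0
```

Call:
apply_moves:
  motion:
    - [[-0.015,0.002,0],[0,0,0.2]]
    - [[-0.03,0.004,0],[0,0,0]]
    - [[-0.04,0.0055,0],[0,0,0]]
    - [[-0.04,0.0055,0],[0,0,0]]
    - [[-0.04,0.0055,0],[0,0,0]]
    - [[-0.035,0.005,0.004],[0,0,0]]
    - [[-0.022,0.002,0.01],[0,0,0]]
    - [[-0.009,0.001,0.015],[0,0,0]]
    - [[0,0,0.02],[0,0,0]]
    - [[0,0,0.015],[0,0,0]]
    - [[0,0,0.01],[0,0,0]]
    - [[0,0,0],[0,0,0]]

```text
t: 29.92
tcp_pos: [0.4605, -0.0028, 0.0396]
ee_rot: [[0.138, 0.99, 0.001], [0.99, -0.138, -0.002], [-0.002, 0.001, -1.0]]
wrist_force: [0.6, 0.4, -2.0]
gripper_width: 0.777
gripper_force: 67.6
```

```bash
python3 plan.py 0.4615 -0.002 0.0035 -7.9
```

```text
t 29.93 p [ 0.4605 -0.0028  0.0396] yang -7.95 w 66.1 q7 0.7
turn [ 0.1  0.1 -0. ] | shift if turned first mm [ 0.9  0.9 36.1] | shift in old frame [ 1.   0.8 36.1] len 36.0
```

Call:
apply_moves:
  motion:
    - [[0.001,0.001,0.012],[0,0,0]]
    - [[0,0,0.01],[0,0,0]]
    - [[0,0,0.006],[0,0,0]]
    - [[0,0,0.003],[0,0,0]]
    - [[0,0,0.001],[0,0,0]]
    - [[0,0,0],[0,0,0]]

```text
t: 30.68
tcp_pos: [0.4622, -0.0015, 0.0079]
ee_rot: [[0.138, 0.99, 0.002], [0.99, -0.138, -0.002], [-0.001, 0.003, -1.0]]
wrist_force: [0.8, 0.3, -2.4]
gripper_width: 0.778
gripper_force: 67.7
```

Call:
apply_moves:
  motion:
    - [[0,0,0.001],[0,0,0]]
    - [[0,0,0.001],[0,0,0]]
    - [[0,0,0],[0,0,0]]

```text
t: 31.05
tcp_pos: [0.4622, -0.0015, 0.0058]
ee_rot: [[0.138, 0.99, 0.002], [0.99, -0.138, -0.002], [-0.001, 0.003, -1.0]]
wrist_force: [-0.7, -0.3, -2.1]
gripper_width: 0.777
gripper_force: 67.7
```

Call:
apply_moves:
  motion:
    - [[0,0,0.001],[0,0,0]]
    - [[0,0,0.0007],[0,0,0]]
    - [[0,0,0],[0,0,0]]

```text
t: 31.42
tcp_pos: [0.4621, -0.0015, 0.0041]
ee_rot: [[0.138, 0.99, 0.002], [0.99, -0.138, -0.002], [-0.001, 0.002, -1.0]]
wrist_force: [0.5, -0.6, -2.3]
gripper_width: 0.776
gripper_force: 67.7
```

Call:
apply_moves:
  motion:
    - [[0,0,0.0007],[0,0,0]]
    - [[0,0,0.0005],[0,0,0]]
    - [[0,0,0],[0,0,0]]

```text
t: 31.8
tcp_pos: [0.4622, -0.0014, 0.0033]
ee_rot: [[0.138, 0.99, 0.003], [0.99, -0.138, -0.002], [-0.001, 0.003, -1.0]]
wrist_force: [-0.8, -0.3, 4.9]
gripper_width: 0.778
gripper_force: 68.5
```

Call:
apply_moves:
  motion:
    - [[0,0,0],[0,0,0]]
    - [[0,0,0],[0,0,0]]
    - [[0,0,0],[0,0,0]]
  hand: -0.9

```text
t: 32.17
tcp_pos: [0.4622, -0.0015, 0.0029]
ee_rot: [[0.138, 0.99, 0.002], [0.99, -0.138, -0.002], [-0.001, 0.003, -1.0]]
wrist_force: [0.1, 0.3, -0.8]
gripper_width: 0.949
gripper_force: 0.0
```

Call:
apply_moves:
  motion:
    - [[0,0,-0.01],[0,0,0]]
    - [[0,0,-0.03],[0,0,0]]
    - [[0,0,-0.04],[0,0,0]]
    - [[0,0,-0.03],[0,0,0]]
    - [[0,0,-0.01],[0,0,0]]
    - [[0,0,0],[0,0,0]]

```text
t: 32.92
tcp_pos: [0.4621, -0.0012, 0.1234]
ee_rot: [[0.138, 0.99, 0.004], [0.99, -0.138, -0.001], [-0.001, 0.004, -1.0]]
wrist_force: [-0.1, -0.2, -0.4]
gripper_width: 0.95
gripper_force: 0.0
```

```bash
python3 - <<'E'
from h import *
from plant import *
T=capture('top');pickle.dump(T,open('t3.pkl','wb'))
f=T['frame'].astype(int);v=f.max(2);sat=v-f.min(2)
x0,y0,x1,y1=132,196,200,262
g=v[y0:y1,x0:x1];s=sat[y0:y1,x0:x1]
m=cv2.morphologyEx(((g<95)&(s<28)).astype(np.uint8),cv2.MORPH_OPEN,np.ones((5,5)))
n,l,st,ce=cv2.connectedComponentsWithStats(m)
for j in range(1,n):
    if st[j,4]>50:
        p=np.argwhere(l==j)[:,::-1]+[x0,y0];w=onplane(T,p,.031);e,V=np.linalg.eigh(np.cov(w.T))
        print(st[j],rect(T,p,.025),w.mean(0),np.sqrt(12*e),np.degrees(np.arctan2(V[1],V[0])))
E
python3 plan.py 0.463 0.231 0.12 9.3
```

```text
[61  2  7 12 64] (array([0.5418, 0.153 ]), array([0.0319, 0.0171]), 4.6) [0.53935292 0.15103612] [0.01578735 0.03270123] [-104.52265282  165.47734718]
[  11   17   57   49 2055] (array([0.442 , 0.2168]), array([0.16 , 0.136]), 94.4) [0.43762229 0.20365479] [0.11395552 0.14909784] [161.42697294  71.42697294]
t 32.98 p [ 0.4616 -0.0011  0.1226] yang -7.93 w 80.6 q7 -2.1
turn [  0.1   0.1 -17.2] | shift if turned first mm [228.9  38.9   2.6] | shift in old frame [230.1 -30.6   2.2] len 232.0
```

Run:
```python
from h import *
T=pickle.load(open('t3.pkl','rb'))
f=T['frame'].astype(int);v=f.max(2);sat=v-f.min(2)
for y in range(200,262,4): print(y,[f'{a}/{b}' for a,b in zip(v[y,136:200:4],sat[y,136:200:4])])
```

```text
200 ['221/102', '229/98', '222/96', '216/95', '203/96', '188/100', '207/106', '203/106', '202/108', '194/106', '199/111', '199/112', '200/110', '199/108', '147/69', '67/25']
204 ['229/97', '232/94', '228/98', '217/101', '214/103', '213/107', '218/106', '209/110', '205/112', '204/112', '201/110', '205/113', '207/111', '209/110', '112/44', '69/27']
208 ['219/104', '223/100', '210/98', '228/100', '227/99', '228/100', '226/104', '225/103', '214/110', '209/111', '209/110', '209/107', '205/107', '206/106', '66/24', '72/27']
212 ['218/106', '214/100', '217/99', '217/103', '222/100', '228/97', '233/95', '234/96', '230/102', '215/109', '209/110', '209/108', '213/108', '93/43', '70/28', '72/26']
216 ['229/99', '228/98', '230/101', '227/105', '225/105', '227/104', '230/104', '227/107', '222/112', '222/112', '214/112', '215/114', '211/112', '68/26', '72/26', '74/28']
220 ['221/103', '225/103', '216/104', '210/109', '214/112', '135/71', '96/47', '67/24', '54/13', '52/13', '50/11', '52/11', '67/25', '71/26', '73/25', '75/27']
224 ['230/103', '233/102', '55/15', '57/16', '57/17', '55/15', '57/15', 
[... 770 characters left out ...]
', '60/20', '69/25', '69/27', '71/26', '73/27', '71/25', '70/26']
248 ['237/125', '236/124', '234/125', '230/128', '222/129', '199/112', '61/9', '62/9', '61/24', '69/25', '70/25', '70/25', '71/26', '70/25', '72/24', '71/25']
252 ['228/130', '227/130', '228/130', '231/127', '236/122', '74/20', '60/13', '66/25', '70/27', '70/26', '72/26', '70/24', '70/24', '71/25', '70/24', '69/24']
256 ['230/129', '229/128', '229/129', '230/130', '235/131', '94/2', '66/25', '73/27', '71/26', '70/26', '72/25', '73/25', '71/26', '72/26', '70/24', '70/25']
260 ['232/127', '233/127', '235/126', '235/126', '216/122', '69/28', '72/27', '73/27', '73/26', '71/26', '71/25', '70/24', '71/24', '70/25', '71/25', '69/24']
```

Call:
apply_moves:
  motion:
    - [[0,0,0],[0,0,-6]]
    - [[0,0,0],[0,0,-8]]
    - [[0.01,0.002,0],[0,0,-2.8]]
    - [[0.025,0.004,0],[0,0,0]]
    - [[0.04,0.007,0],[0,0,0]]
    - [[0.04,0.007,0],[0,0,0]]
    - [[0.04,0.007,0],[0,0,0]]
    - [[0.04,0.007,0],[0,0,0]]
    - [[0.023,0.004,0.01],[0,0,0]]
    - [[0.01,0.001,0.015],[0,0,0]]
    - [[0,0,0.02],[0,0,0]]
    - [[0,0,0],[0,0,0]]
  hand: -1

```text
t: 34.48
tcp_pos: [0.4645, 0.2287, 0.0755]
ee_rot: [[-0.153, 0.988, -0.002], [0.988, 0.153, -0.004], [-0.004, -0.002, -1.0]]
wrist_force: [0.3, -0.1, 0.1]
gripper_width: 1.0
gripper_force: 0.0
```

```bash
python3 plan.py 0.463 0.231 0.004 8.8
```

```text
t 34.48 p [0.4645 0.2287 0.0755] yang 8.78 w 85.0 q7 -14.2
turn [-0.1  0.2 -0. ] | shift if turned first mm [ 2.5 -1.1 71.5] | shift in old frame [ 2.8 -1.  71.5] len 72.0
```

Call:
apply_moves:
  motion:
    - [[0.0025,-0.001,0.015],[0,0.2,0]]
    - [[0,0,0.022],[0,0,0]]
    - [[0,0,0.017],[0,0,0]]
    - [[0,0,0.01],[0,0,0]]
    - [[0,0,0.004],[0,0,0]]
    - [[0,0,0],[0,0,0]]

```text
t: 35.22
tcp_pos: [0.4649, 0.2322, 0.0098]
ee_rot: [[-0.154, 0.988, 0.002], [0.988, 0.154, 0.002], [0.001, 0.002, -1.0]]
wrist_force: [0.5, -1.0, 0.1]
gripper_width: 1.0
gripper_force: 0.0
```

```bash
python3 plan.py 0.463 0.231 0.004 8.8
```

```text
t 35.23 p [0.4649 0.2322 0.0098] yang 8.84 w 85.0 q7 -13.2
turn [ 0.1 -0.1  0. ] | shift if turned first mm [-0.9 -2.   5.8] | shift in old frame [-0.9 -2.   5.8] len 6.0
```

Call:
apply_moves:
  motion:
    - [[-0.001,-0.002,0.004],[0,0,0]]
    - [[0,0,0.0015],[0,0,0]]
    - [[0,0,0],[0,0,0]]

```text
t: 35.6
tcp_pos: [0.4628, 0.231, 0.0041]
ee_rot: [[-0.154, 0.988, 0.002], [0.988, 0.154, 0.002], [0.001, 0.002, -1.0]]
wrist_force: [-0.4, 0.3, 1.0]
gripper_width: 1.0
gripper_force: 0.0
```

Call:
apply_moves:
  motion:
    - [[0,0,0],[0,0,0]]
    - [[0,0,0],[0,0,0]]
    - [[0,0,0],[0,0,0]]
    - [[0,0,0],[0,0,0]]
    - [[0,0,0],[0,0,0]]
  hand: 1

```text
t: 36.22
tcp_pos: [0.4645, 0.2315, 0.0049]
ee_rot: [[-0.154, 0.988, 0.005], [0.988, 0.154, 0.003], [0.002, 0.005, -1.0]]
wrist_force: [1.8, 0.4, 5.2]
gripper_width: 0.664
gripper_force: 64.3
```

Call:
apply_moves:
  motion:
    - [[0,0,-0.004],[0,0,0]]
    - [[0,0,-0.012],[0,0,0]]
    - [[0,0,-0.02],[0,0,0]]
    - [[0,0,-0.025],[0,0,0]]
    - [[0,0,-0.02],[0,0,-1.5]]
    - [[0,0,-0.01],[0,0,-1]]
    - [[0,0,0],[0,0,0]]

```text
t: 37.1
tcp_pos: [0.4627, 0.2309, 0.0955]
ee_rot: [[-0.197, 0.98, 0.002], [0.98, 0.197, 0.002], [0.002, 0.003, -1.0]]
wrist_force: [0.0, 0.4, -5.9]
gripper_width: 0.666
gripper_force: 65.6
```

```bash
python3 plan.py 0.639 0.245 0.08 11.3
```

```text
t 37.1 p [0.4627 0.2309 0.0955] yang 11.36 w 56.6 q7 -12.5
turn [ 0.2 -0.1  0.1] | shift if turned first mm [-20.7 175.6  15.5] | shift in old frame [-20.9 175.6  16. ] len 178.0
```

Call:
apply_moves:
  motion:
    - [[-0.002,0.012,0],[0,0,0]]
    - [[-0.003,0.025,0],[0,0,0]]
    - [[-0.004,0.035,0],[0,0,0]]
    - [[-0.004,0.035,0],[0,0,0]]
    - [[-0.004,0.035,0],[0,0,0]]
    - [[-0.003,0.023,0.005],[0,0,0]]
    - [[-0.001,0.01,0.01],[0,0,0]]
    - [[0,0,0.015],[0,0,0]]
    - [[0,0,0.01],[0,0,0]]
    - [[0,0,0.005],[0,0,0]]
    - [[0,0,0],[0,0,0]]

```text
t: 38.48
tcp_pos: [0.6379, 0.2449, 0.0501]
ee_rot: [[-0.197, 0.98, 0.001], [0.98, 0.197, 0.002], [0.001, 0.001, -1.0]]
wrist_force: [-0.2, 0.0, -5.4]
gripper_width: 0.664
gripper_force: 65.5
```

```bash
python3 plan.py 0.639 0.245 0.012 11.3
```

```text
t 38.48 p [0.6379 0.2449 0.0501] yang 11.38 w 56.5 q7 -7.0
turn [ 0.1 -0.1  0.1] | shift if turned first mm [-0.1  1.1 38.1] | shift in old frame [-0.1  1.  38.1] len 38.0
```

Call:
apply_moves:
  motion:
    - [[0,0.001,0.012],[0,0,0]]
    - [[0,0,0.011],[0,0,0]]
    - [[0,0,0.006],[0,0,0]]
    - [[0,0,0.003],[0,0,0]]
    - [[0,0,0.001],[0,0,0]]
    - [[0,0,0],[0,0,0]]

```text
t: 39.22
tcp_pos: [0.6397, 0.2451, 0.0176]
ee_rot: [[-0.197, 0.98, 0.002], [0.98, 0.197, 0.002], [0.001, 0.002, -1.0]]
wrist_force: [0.3, -0.4, -5.9]
gripper_width: 0.662
gripper_force: 65.6
```

Call:
apply_moves:
  motion:
    - [[0,0,0.001],[0,0,0]]
    - [[0,0,0.001],[0,0,0]]
    - [[0,0,0],[0,0,0]]

```text
t: 39.6
tcp_pos: [0.6395, 0.2451, 0.0153]
ee_rot: [[-0.197, 0.98, 0.002], [0.98, 0.197, 0.002], [0.001, 0.002, -1.0]]
wrist_force: [-0.6, -0.7, -5.9]
gripper_width: 0.66
gripper_force: 65.6
```

Call:
apply_moves:
  motion:
    - [[0,0,0.0015],[0,0,0]]
    - [[0,0,0.001],[0,0,0]]
    - [[0,0,0.0005],[0,0,0]]
    - [[0,0,0],[0,0,0]]

```text
t: 40.1
tcp_pos: [0.6395, 0.245, 0.0123]
ee_rot: [[-0.197, 0.98, 0.002], [0.98, 0.197, 0.002], [0.001, 0.002, -1.0]]
wrist_force: [0.3, 0.5, -3.8]
gripper_width: 0.665
gripper_force: 65.6
```

Call:
apply_moves:
  motion:
    - [[0,0,0.0008],[0,0,0]]
    - [[0,0,0],[0,0,0]]

```text
t: 40.35
tcp_pos: [0.6395, 0.245, 0.0115]
ee_rot: [[-0.197, 0.98, 0.002], [0.98, 0.197, 0.002], [0.001, 0.002, -1.0]]
wrist_force: [-0.1, -0.2, -5.3]
gripper_width: 0.668
gripper_force: 65.6
```

Call:
apply_moves:
  motion:
    - [[0,0,0.0008],[0,0,0]]
    - [[0,0,0.0003],[0,0,0]]
    - [[0,0,0],[0,0,0]]

```text
t: 40.72
tcp_pos: [0.6396, 0.2451, 0.0111]
ee_rot: [[-0.197, 0.98, 0.002], [0.98, 0.197, 0.002], [0.001, 0.002, -1.0]]
wrist_force: [-3.3, -1.0, 3.0]
gripper_width: 0.665
gripper_force: 66.6
```

Contact at the expected height; release, rise and pull back to let the cameras see.

Call:
apply_moves:
  motion:
    - [[0,0,0],[0,0,0]]
    - [[0,0,0],[0,0,0]]
    - [[0,0,0],[0,0,0]]
  hand: -0.75

```text
t: 41.1
tcp_pos: [0.6399, 0.2452, 0.0106]
ee_rot: [[-0.197, 0.98, 0.002], [0.98, 0.197, 0.002], [0.001, 0.003, -1.0]]
wrist_force: [-0.0, 0.1, 1.4]
gripper_width: 0.878
gripper_force: 0.0
```

Call:
apply_moves:
  motion:
    - [[0,0,-0.01],[0,0,0]]
    - [[0,0,-0.03],[0,0,0]]
    - [[0,0,-0.04],[0,0,0]]
    - [[0,0,-0.03],[0,0,0]]
    - [[0,0,-0.02],[0,0,0]]
    - [[0,-0.02,0],[0,0,0]]
    - [[0,-0.04,0],[0,0,0]]
    - [[0,-0.04,0],[0,0,0]]
    - [[0,-0.04,0],[0,0,0]]
    - [[0,-0.03,0],[0,0,0]]
    - [[0,-0.015,0],[0,0,0]]
    - [[0,0,0],[0,0,0]]

```text
t: 42.6
tcp_pos: [0.458, 0.2086, 0.1408]
ee_rot: [[-0.197, 0.98, 0.003], [0.98, 0.197, 0.002], [0.002, 0.003, -1.0]]
wrist_force: [1.1, 0.5, 0.1]
gripper_width: 0.877
gripper_force: 0.0
```

Run:
```python
from h import *
from plant import *
S=capture('scene');T=capture('top')
k=lambda I,b,w,h:cv2.resize(np.ascontiguousarray(I['frame'][b[1]:b[3],b[0]:b[2],::-1]),(w,h),interpolation=cv2.INTER_CUBIC)
cv2.imwrite('pics/fin.png',cv2.vconcat([k(S,(130,160,390,290),600,300),k(T,(130,145,380,270),600,300)]))
```

```text
(no output)
```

View pics/fin.png

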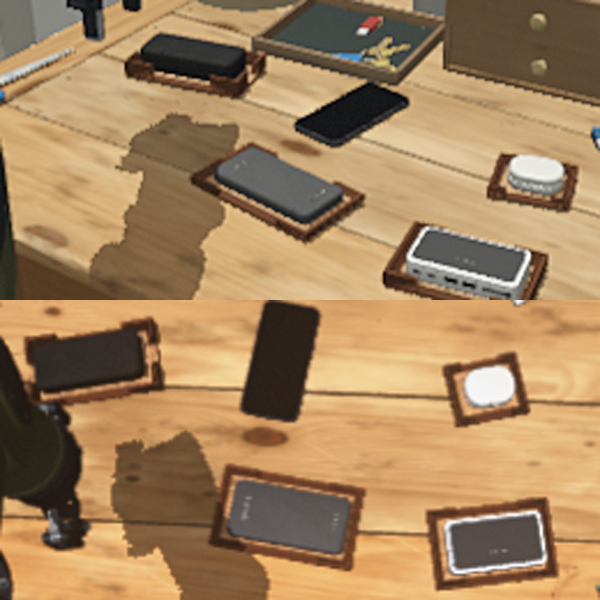

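```bash
python3 -c "from plant import *; print(close_job())"
```

```text
the job is handed in; nothing more can be done
None
```

I set all four devices down flat in their own cradles, left the phone and stapler untouched, and handed the job in at about 43 s on the robot clock; the hand-in returned no verdict.

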